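Mesh the drive gear and hold it home

TASK

Take the red drive gear with the black thumb bar out of the birch rack, turn it until its brass splines line up with the cross-shaped slots of the brass socket on the teal drive dock, and slide it fully home against the spring, so that the gear's underside sits flush on the socket. Finish while still holding the gear by its bar and pressing it down, so that its set screw could be tightened; do not let go. Leave the blue gear, the marbles in their ring and everything else on the shelf where they are.

Things in the scene. Friction and masses are not known exactly. Their poses are not given: they have to be found in the camera images.
- drive_gear: red toothed gear wheel, 63 mm across the teeth, 8 mm thick, loose, about 110 to 180 g. Origin: centre of the wheel's underside, z up along its axis, x along its thumb bar. At the start its brass foot hangs loosely in one of the rack's two big holes and the wheel lies flat on the rack; lift 35 mm to clear.
- gear_bar (a point): middle of the black upright thumb bar on the red gear, 25 mm above the gear's origin: bar 36 mm long along the gear's x, 14 mm thick along y, from 8 to 42 mm above the gear's origin; a white line runs along its top.
- gear_nose (a point): lowest point of the red gear's brass foot, 30 mm below its origin. Foot: a round pilot, 15 mm diameter, its nose tapered over the last 7 mm, and four splines (a cross along the gear's x and y, so in line with and square to the bar; 26 mm tip to tip, 6 mm thick) from the wheel down to 16 mm below the origin, their lowest 3 mm thinned to 3 mm.
- socket (a point): centre of the top of the brass socket on the dock, 70 mm above the shelf; z up, x and y along the two arms of its cross-shaped slot. Slots 9 mm wide, open at the sides, the middle widened for the 15 mm pilot (about 1.7 mm play). The gear fits at any quarter turn; home is the gear's origin at this point. If the splines do not line up, the gear stops 16 mm too high.
- dock: fixed teal drive dock, 120 (x) x 110 (y) x 30 mm high, origin centre of the underside; in its middle the brass socket, 48 mm square, rises another 40 mm. Neither moves nor turns.
- plunger (a joint): white sprung plunger in the middle of the socket, in m: 0 up (its top 20 mm below the socket's top), 0.010 when the gear is fully home (12 mm is its stop, never reached by the gear). The spring pushes up with about 4 N at first and 10 N at home, so a gear that is let go rises again by about 10 mm.
- rack: fixed birch rack, 110 (x) x 290 (y) x 50 mm high, origin centre of the underside; two 31 mm holes 85 mm either side of its middle along y and 18 mm to the -x side, behind them a row of five smaller graded holes.
- spare_gear: blue gear wheel like the red one, with a round brass knob 18 mm wide to 30 mm above its underside (origin); stands in the rack's other big hole; leave it.
- bottle: indigo glass bottle, 64 mm wide, 150 mm tall, origin centre of the underside; leave it.
- mug: mustard mug, 80 mm wide, 90 mm tall, handle at its +y, origin centre of the underside; leave it.
- bookend: black cast iron wedge-shaped bookend, 80 x 84 x 110 mm tall, origin centre of the underside; leave it.
- sieve: brass sieve ring lying on the shelf, 64 mm across, 18 mm high, origin centre of the underside; three marbles lie in it; leave it.
- marble0_center (a point): centre of a 22 mm copper-veined marble in the sieve ring; leave it.
- marble1_center (a point): centre of a 22 mm copper-veined marble in the sieve ring; leave it.
- marble2_center (a point): centre of a 22 mm copper-veined marble in the sieve ring; leave it.
Not all that is in view belongs to the job. Of the things like the dock, leave any that is green or pink; of the rest the larger one is meant.

How it is judged:
By the outcome, as a careful person would: the job done as asked, in the order asked, and still so for the second after the job is handed in, while the arm keeps its last pose, push and grip.
It also fails if it takes over 38 s, if anything falls off the work surface, if the arm or the gripper's body presses on something with over 40 N, if the wrist force passes 120 N, or if a joint passes its speed limit or range.

ROBOT

A 6-joint arm with a two-finger parallel gripper is mounted at the origin on the work surface. World frame = base frame: x ahead of the robot, y to its left, z up, the work surface at z = 0. Lengths are in m, angles in rad, forces in N, time in s.
With the tool pointing down it reaches from about 0.375 to 0.9 m from the base axis. Payload 3.1 kg.
Tool frame: the origin (TCP) lies midway between the tips of the shut fingers; the grasp point (between the pads) lies 19 mm behind it; z points along the fingers, y is the line along which they close (so a half turn about z gives the same grasp; the last joint's range is limited). The gripper opens to 85 mm and grips with 20 to 120 N. Pads are 22 mm wide; open, the fingers measure 114 mm over their backs; the gripper's body (76 mm by 85 mm) begins 54 mm behind the grasp point. The pads swing forward as they close: fully open they stand 13 mm farther back than shut.
Start: joints at [0.975, 0.527, 1.433, -0, 1.181, -0.178], TCP at [0.254, 0.571, 0.194] pointing down, gripper open.
Joint ranges: [-3.08, 3.08], [-0.75, 2.2], [0.22, 2.44], [-1.43, 4.57], [0, 2.65], [-2.85, 2.85]. Speed limits (rad/s): [2.79, 2.79, 3.14, 3.14, 3.14, 3.14].

INTERFACE

Orientations are given as a unit quaternion [x, y, z, w].
In Python, from station import manip gives the robot as it stands. The module is installed in compiled form; this text tells all that it offers.
- The arm moves only by the tool apply_moves, never from a script. Its arguments are lists of equal length, an entry for each row: "claw": the gripper's target within -1 to 1 (fully open at 1, half-way at 0, shut at -1); "travel": the shift along the tool's x, y, z scaled (see below), a list of three; "turn": the turn, a rotation vector about the tool's x, y, z scaled (see below), a list of three. In form: {"claw": [claw, ...], "travel": [[dx, dy, dz], ...], "turn": [[rx, ry, rz], ...]}. A call has 1 to 5 rows; each row is the pose to reach, as a shift and turn from the pose commanded when the call began, along the tool's axes at that moment, turning the shorter way round; what a row does not reach only later rows make up. The controller multiplies each number of a shift by 800 mm and each number of a turn by 180 degrees. A row lasts 1/12 s, in which the tool goes at most 41.7 mm and 7.16 degrees, less where a joint would pass 70% of its speed; a pose out of reach is approached as far as the arm can. A call with a number of a shift or a turn outside -1 to 1 is refused whole. A call with a gripper value outside its range is refused whole. The fingers move at their own pace and stop on an object; "newtons" is the grip in N (left out, the last holds). Time passes only in rows, so rows that repeat a pose let the fingers close. It gives the time, the measured TCP pose, the force, the opening and the grip force at its end, in the units of the state.
- manip.sense(): the state, without advancing time (a new reading comes with each control period).
- manip.snapshot(name): name is "side" or "top" or "wrist"; returns a dict with "pixels" (400x640x3 uint8, red, green, blue), "depth" (400x640 float32, m along the optical axis (not along the pixel's ray), 0 where there is no reading), "intrinsics" (3x3 intrinsics, pixels), "R" (3x3) and "t" (3): a world point X has camera coordinates R X + t. Camera axes: x right, y down, z forward; pixel columns grow to the right and rows downward; lengths in m; the calibration is good to about 2 mm. A picture is of the moment at which its call begins.
- manip.sign_off(): hands the job in; it is judged then, once.
The state is a dict: "t": time; "q": joint angles; "qd": joint speeds; "tau": joint torques, N m; "tcp_pos": TCP position; "tool_rot": TCP orientation; "force": force on the tool from outside, world axes, zero at the start; "ft_torque": the same for the moment, N m; "finger_gap": opening from 0.0 (shut) to 1.0 (fully open); "gripper_force": force on a finger pad.
Only numpy, scipy, OpenCV 4.12 (cv2) and the standard library are available. Lean on these libraries where they do the work, as an engineer would, in place of code of your own. Each camera call takes 0.05 s, during which the arm holds its last target. There are 200 camera calls.

## Working session

There is one attempt and no reset: what is moved stays moved. The work goes in short steps, Python scripts to look and compute and a tool call to move; the robot and the scene stay as the last step left them, time stands still between calls to the robot, and variables do not carry over. Pictures are saved under pics/ and viewed, at most 10 in all, crops included, and the job is handed in when it is done.

Besides the shell and the picture viewer there is one more tool, called as name(argument=value, ...), one argument or row to a line, values as JSON. apply_moves: Moves the arm, as the interface text tells. Shifts and turns lie within -1 to 1; 1 stands for 800 mm of shift or 180 degrees of turn. Its arguments: {"type":"object","properties":{"claw":{"type":"array","items":{"type":"number"}},"travel":{"type":"array","items":{"type":"array","items":{"type":"number"}}},"turn":{"type":"array","items":{"type":"array","items":{"type":"number"}}},"newtons":{"type":"number"}},"required":["claw","travel","turn"]}

```bash
mkdir -p pics; cat > h.py <<'E'
from station import manip
import numpy as np, cv2
from scipy.spatial.transform import Rotation as Ro
def snap(n,f=None):
    s=manip.snapshot(n)
    if f: cv2.imwrite('pics/'+f,s['pixels'][:,:,::-1])
    return s
def px(s,u,v,r=1):
    d=s['depth'][v-r:v+r+1,u-r:u+r+1]; d=np.median(d[d>0])
    return s['R'].T@(d*np.linalg.inv(s['intrinsics'])@[u,v,1]-s['t'])
def cloud(s):
    v,u=np.indices(s['depth'].shape); d=s['depth']
    p=np.stack([u,v,np.ones_like(u)],-1)@np.linalg.inv(s['intrinsics']).T*d[...,None]
    return (p-s['t'])@s['R']
E
python3 - <<'E'
from h import *
import pickle
a=snap('top','top.png');b=snap('side','side.png')
pickle.dump((a,b),open('ab.pkl','wb'))
print(manip.sense())
E
```

```text
{'t': 0.1, 'q': array([ 9.74501329e-01,  5.28382302e-01,  1.43376917e+00, -1.43681461e-05,
        1.18140036e+00, -1.78528674e-01]), 'qd': array([ 0.00081381, -0.00046818, -0.00126832, -0.00032322, -0.00158737,
       -0.00109912]), 'tau': array([ 1.62274505e-04, -4.43303955e+01, -1.78585500e+01, -2.22736471e-04,
        3.79515768e-03,  3.00828981e-05]), 'tcp_pos': array([0.25316136, 0.57065138, 0.19292754]), 'tool_rot': array([ 2.07364694e-01,  9.78263218e-01, -9.09503093e-04, -3.63931601e-04]), 'force': array([ 0.01152944, -0.30839397, -0.0348884 ]), 'ft_torque': array([ 0.00068872, -0.0176219 , -0.01004688]), 'gripper_force': 0.0, 'finger_gap': 1.001021529025718}
```

View pics/top.png

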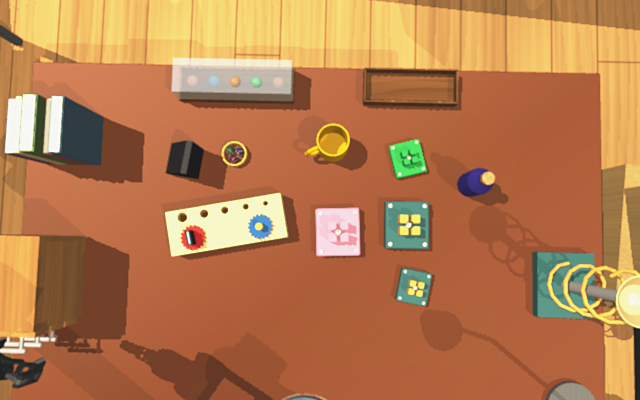

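View pics/side.png

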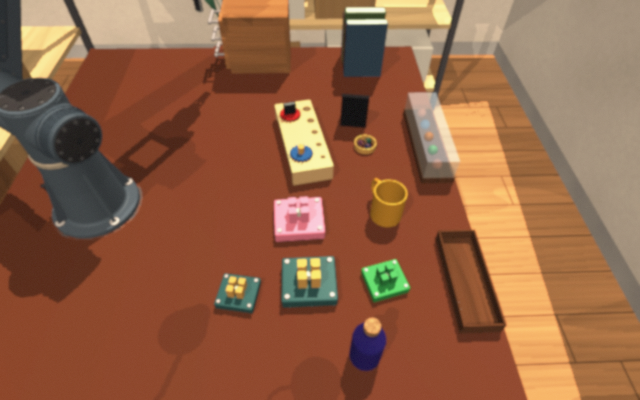

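The top view shows these candidates:
- Gears: red gear with bar at (193,238), blue at (260,227).
- Docks: large teal (408,225), small teal (415,287), pink (338,232), green (408,158).

I choose the red gear and the large teal dock. Next I measure both and check them in a close crop.

```bash
python3 - <<'E'
from h import *
import pickle
a,b=pickle.load(open('ab.pkl','rb'))
im=a['pixels'][:,:,::-1]
c1=cv2.resize(im[190:265,160:290],None,fx=6,fy=6,interpolation=2)[:, :780]
c2=cv2.resize(im[195:255,375:440],None,fx=6,fy=6,interpolation=2)
o=np.zeros((450,390,3),np.uint8);o[:360,:]=c2
cv2.imwrite('pics/c.png',cv2.resize(np.hstack([c1,o]),None,fx=.68,fy=.68))
C=cloud(a);p=a['pixels'].astype(int);hsv=cv2.cvtColor(a['pixels'],cv2.COLOR_RGB2HSV)
print('px',px(a,193,238),px(a,260,227),px(a,408,225),px(a,390,205),px(a,390,245))
def reg(m,u0,u1,v0,v1):
    M=np.zeros(m.shape,bool);M[v0:v1,u0:u1]=m[v0:v1,u0:u1];return M
z=C[...,2]
# bar
M=reg((z>.078)&(z<.11),175,212,220,255); P=C[M]; print('bar',M.sum(),P.mean(0),P.min(0),P.max(0)); print(cv2.minAreaRect((P[:,:2]*1000).astype(np.float32)))
M=reg((z>.053)&(z<.064)&(hsv[...,1]>170),175,212,220,255);P=C[M];print('wheel',M.sum(),cv2.minAreaRect((P[:,:2]*1000).astype(np.float32)),np.median(P[:,2]))
M=reg((z>.062)&(z<.08),380,435,200,250);P=C[M];print('sock',M.sum(),cv2.minAreaRect((P[:,:2]*1000).astype(np.float32)),np.median(P[:,2]))
M=reg((z>.022)&(z<.04),375,440,195,255);P=C[M];print('dock',M.sum(),cv2.minAreaRect((P[:,:2]*1000).astype(np.float32)),np.median(P[:,2]))
M=reg((z>.042)&(z<.056),155,300,185,262);P=C[M];print('rack',M.sum(),cv2.minAreaRect((P[:,:2]*1000).astype(np.float32)),np.median(P[:,2]))
for n,u,v in [('bookend',185,155),('mug',333,140),('bottle',486,178),('pink',338,232)]:
    print(n,px(a,u,v))
E
```

```text
px [0.49347576 0.27718324 0.0725609 ] [0.52432551 0.11416578 0.07878444] [ 0.53903724 -0.24735097  0.05063101] [ 0.58842481 -0.20454475  0.03370337] [ 0.48834513 -0.20645675  0.03146614]
bar 105 [0.49610011 0.28310486 0.09054871] [0.47910242 0.27344984 0.07838483] [0.51267501 0.29486179 0.09608406]
((496.4892578125, 283.9718933105469), (35.99378967285156, 14.764126777648926), 17.215158462524414)
wheel 265 ((495.7669982910156, 282.7657470703125), (55.71276092529297, 55.67806625366211), 15.057809829711914) 0.057243988476028004
sock 279 ((542.3167724609375, -246.65023803710938), (46.28279495239258, 49.37545394897461), 1.2166645526885986) 0.07018889332068154
dock 1730 ((540.9044189453125, -246.1583251953125), (118.50333404541016, 110.89441680908203), 1.3241276741027832) 0.030217243094320896
rack 4177 ((530.6845092773438, 205.666015625), (110.11727142333984, 291.6037292480469), 11.076126098632812) 0.049845194670238846
bookend [0.6903815  0.29448056 0.11008262]
mug [ 0.75578317 -0.05786494  0.00504162]
bottle [ 0.64764317 -0.40469854  0.15099127]
pink [ 0.51731321 -0.07523932  0.04999974]
```

View pics/c.png

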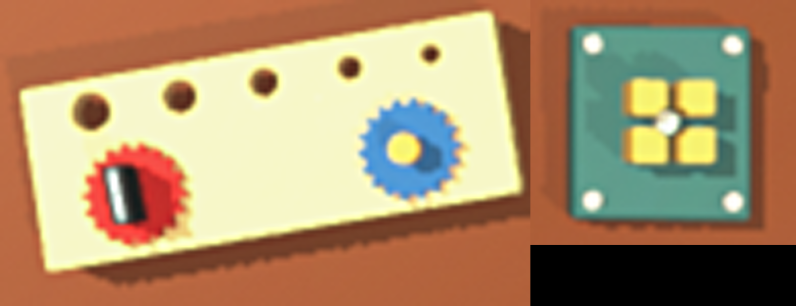

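The crop confirms the choice. The red gear has a black bar with a white line, and the rack's geometry predicts its hole at (497,286) mm, close to the measured bar. The dock top is 118x111 mm, the socket top sits at 0.070, and its yaw is 1.2°.

```bash
cat >> h.py <<'E'
def plan(x,y,z,yaw,tilt=True):
    "target TCP, tool y axis at yaw deg, pointing down -> scaled travel, turn"
    s=manip.sense(); R=Ro.from_quat(s['tool_rot']); k=np.radians(yaw)
    Y=np.array([np.cos(k),np.sin(k),0]);Z=np.array([0,0,-1.]);X=np.cross(Y,Z)
    T=Ro.from_matrix(np.stack([X,Y,Z],1))
    y0=R.as_matrix()[:,1]
    print('t',round(s['t'],2),'tcp',s['tcp_pos'].round(4),'yaw',np.degrees(np.arctan2(y0[1],y0[0])).round(2),'gap',round(s['finger_gap'],3),'F',s['force'].round(1),round(s['gripper_force'],1))
    print('travel',(R.inv().apply(np.array([x,y,z])-s['tcp_pos'])/.8).round(4),'turn',((R.inv()*T).as_rotvec()/np.pi).round(4))
E
python3 -c "
from h import *
plan(.4965,.284,.17,107.2)"
```

```text
t 0.1 tcp [0.2532 0.5707 0.1929] yaw 66.06 gap 1.001 F [ 0.  -0.3 -0. ] 0.0
travel [-0.4234 -0.204   0.0289] turn [-0.0005 -0.0003 -0.2285]
```

apply_moves(
  claw=[1,1,1,1,1],
  travel=[
    [-0.042,-0.02,0.003],
    [-0.085,-0.041,0.006],
    [-0.127,-0.061,0.009],
    [-0.17,-0.082,0.012],
    [-0.212,-0.102,0.014],
  ],
  turn=[
    [0,0,-0.023],
    [0,0,-0.046],
    [0,0,-0.069],
    [0,0,-0.092],
    [0,0,-0.114],
  ],
)

```text
t: 0.52
tcp_pos: [0.3758, 0.4261, 0.182]
tool_rot: [0.028, 1.0, -0.0, -0.0]
force: [0.3, -0.5, 0.1]
finger_gap: 0.997
gripper_force: 0.0
```

```bash
python3 -c "
from h import *
plan(.4965,.284,.17,107.2)"
```

```text
t 0.52 tcp [0.3758 0.4261 0.182 ] yaw 86.82 gap 0.997 F [ 0.3 -0.5  0.1] 0.0
travel [-0.1605 -0.169   0.015 ] turn [-0.0002 -0.0004 -0.1132]
```

apply_moves(
  claw=[1,1,1,1,1],
  travel=[
    [-0.035,-0.037,0.003],
    [-0.07,-0.074,0.006],
    [-0.105,-0.111,0.01],
    [-0.14,-0.148,0.013],
    [-0.16,-0.169,0.015],
  ],
  turn=[
    [0,0,-0.025],
    [0,0,-0.05],
    [0,0,-0.075],
    [0,0,-0.1],
    [0,0,-0.113],
  ],
)

```text
t: 0.93
tcp_pos: [0.4976, 0.2818, 0.1701]
tool_rot: [-0.147, 0.989, -0.001, 0.0]
force: [-1.2, 0.4, -0.9]
finger_gap: 1.003
gripper_force: 0.0
```

```bash
python3 - <<'E'
from h import *
plan(.4965,.284,.062,107.2)
s=snap('wrist','w1.png')
C=cloud(s);z=C[...,2]
M=(z>.084)&(z<.1)&(abs(C[...,0]-.4965)<.035)&(abs(C[...,1]-.284)<.035)
P=C[M];print(M.sum(),np.median(P[:,2]),cv2.minAreaRect((P[:,:2]*1000).astype(np.float32)))
M=(z>.053)&(z<.064)&(abs(C[...,0]-.4965)<.04)&(abs(C[...,1]-.284)<.04)
P=C[M];print(M.sum(),np.median(P[:,2]),cv2.minAreaRect((P[:,:2]*1000).astype(np.float32)))
E
```

```text
t 0.93 tcp [0.4976 0.2818 0.1701] yaw 106.96 gap 1.003 F [-1.2  0.4 -0.9] 0.0
travel [0.0006 0.0032 0.1351] turn [-0.0004  0.0001 -0.0013]
609 0.09156864453070461 ((493.6534118652344, 286.2324523925781), (36.029502868652344, 14.01231575012207), 13.7536039352417)
2064 0.057635792462535876 ((493.9269104003906, 286.26513671875), (62.68425369262695, 62.5720329284668), 44.13066864013672)
```

View pics/w1.png

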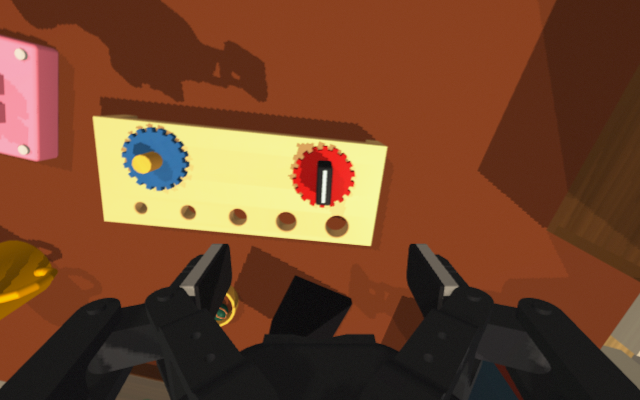

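The wrist picture shows the red gear's bar at about (324,183) between the open fingers and nearly square to them. It measures (494,286) mm at 13.8° with its top at 0.0916, as it should be. I descend with a small correction.

```bash
python3 -c "
from h import *
plan(.4945,.2855,.063,105)"
```

```text
t 0.98 tcp [0.5001 0.2797 0.1699] yaw 106.85 gap 1.001 F [ 2.  -0.3  0.4] 0.0
travel [0.0048 0.0094 0.1336] turn [-0.0011  0.0005  0.0103]
```

apply_moves(
  claw=[1,1,1,1],
  travel=[
    [0.0,0.0,0.04],
    [0.0,0.0,0.06],
    [0,0,0.06],
    [0,0,0.06],
  ],
  turn=[
    [0,0,0.01],
    [0,0,0.01],
    [0,0,0.01],
    [0,0,0.01],
  ],
)

```text
t: 1.32
tcp_pos: [0.4942, 0.285, 0.1217]
tool_rot: [-0.132, 0.991, -0.0, -0.001]
force: [0.1, -0.6, 0.5]
finger_gap: 1.0
gripper_force: 0.0
```

```bash
python3 - <<'E'
from h import *
s=snap('wrist')
C=cloud(s);z=C[...,2]
M=(z>.084)&(z<.1)&(abs(C[...,0]-.4965)<.035)&(abs(C[...,1]-.284)<.035)
P=C[M];print(M.sum(),np.median(P[:,2]),cv2.minAreaRect((P[:,:2]*1000).astype(np.float32)))
plan(.4955,.285,.063,105)
E
```

```text
874 0.09157634227089123 ((493.6209411621094, 286.28326416015625), (36.5892219543457, 13.843744277954102), 13.4350004196167)
t 1.37 tcp [0.4951 0.2855 0.1228] yaw 105.14 gap 0.999 F [ 0.1 -0.6 -0.2] 0.0
travel [-0.0003 -0.0008  0.0747] turn [-0.     -0.0001  0.0008]
```

apply_moves(
  claw=[1,1,1,1],
  travel=[
    [0.0,0.0,0.035],
    [0.0,0.0,0.062],
    [0,0,0.073],
    [0,0,0.073],
  ],
  turn=[
    [0,0,0.005],
    [0,0,0.008],
    [0,0,0.008],
    [0,0,0.008],
  ],
)

```text
t: 1.7
tcp_pos: [0.4942, 0.2853, 0.0634]
tool_rot: [-0.12, 0.993, -0.0, -0.001]
force: [-0.4, 0.1, 1.0]
finger_gap: 1.0
gripper_force: 0.0
```

apply_moves(
  claw=[-1,-1,-1,-1,-1],
  travel=[
    [0,0,0],
    [0,0,0],
    [0,0,0],
    [0,0,0],
    [0,0,0],
  ],
  turn=[
    [0,0,0],
    [0,0,0],
    [0,0,0],
    [0,0,0],
    [0,0,0],
  ],
  newtons=80,
)

```text
t: 2.12
tcp_pos: [0.4958, 0.2855, 0.0651]
tool_rot: [-0.119, 0.993, 0.0, 0.001]
force: [0.1, -0.4, 0.8]
finger_gap: 0.301
gripper_force: 0.0
```

apply_moves(
  claw=[-1,-1,-1,-1,-1],
  travel=[
    [0,0,0],
    [0,0,0],
    [0,0,0],
    [0,0,0],
    [0,0,0],
  ],
  turn=[
    [0,0,0],
    [0,0,0],
    [0,0,0],
    [0,0,0],
    [0,0,0],
  ],
)

```text
t: 2.53
tcp_pos: [0.4951, 0.2852, 0.0642]
tool_rot: [-0.119, 0.993, -0.0, -0.0]
force: [-0.5, 0.2, -0.1]
finger_gap: -0.003
gripper_force: 0.0
```

The fingers closed on nothing, so I look before doing anything else.

```bash
python3 - <<'E'
from h import *
s=snap('wrist','w2.png');b=snap('side')
im=cv2.resize(b['pixels'][80:200,230:390,::-1],None,fx=4,fy=4,interpolation=2)
cv2.imwrite('pics/s2.png',im)
cv2.imwrite('pics/w2b.png',np.vstack([cv2.resize(s['pixels'][:,:,::-1],(480,300)),cv2.resize(im,(480,300))]))
plan(.495,.285,.063,103.5)
E
```

```text
t 2.63 tcp [0.4951 0.2852 0.0641] yaw 103.68 gap -0.001 F [-0.3 -0.4  0.1] 0.0
travel [ 0.0002 -0.0002  0.0014] turn [-0.     -0.0001  0.001 ]
```

View pics/w2b.png

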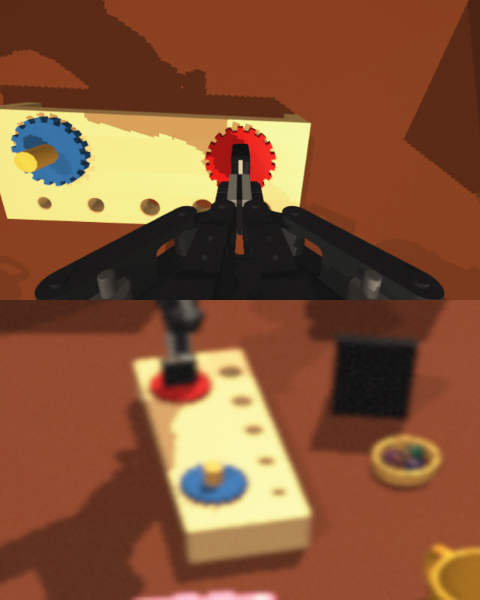

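```bash
python3 - <<'E'
import cv2
i=cv2.imread('pics/w2.png')[150:300,240:410]
cv2.imwrite('pics/w2c.png',cv2.resize(i,None,fx=4,fy=4,interpolation=2))
E
```

```text
(no output)
```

View pics/w2c.png

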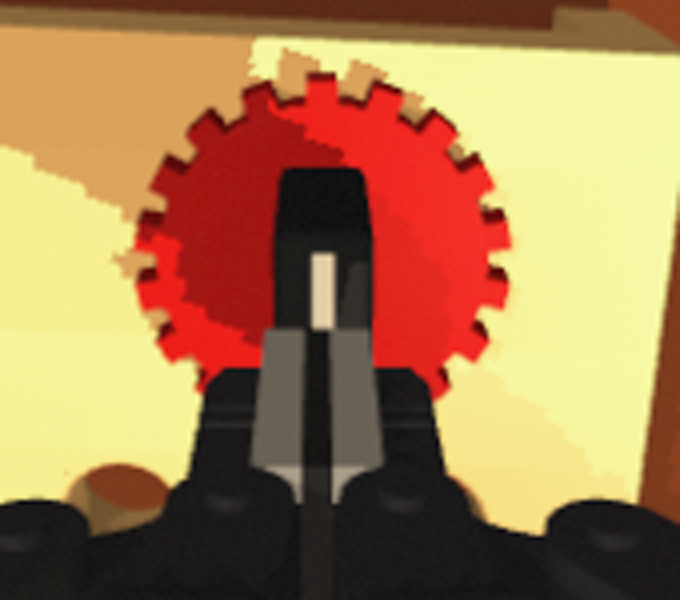

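```bash
python3 - <<'E'
from h import *
s=snap('wrist')
for n,u,v in [('barfront',320,200),('line',320,222),('padLtop',309,236),('padL',309,250),('padR',330,250),('gap',319,245),('gap2',319,265),('finL',296,247),('finR',345,247),('gear',290,215)]:
    print(n,px(s,u,v,0).round(4),s['depth'][v,u].round(4))
print('cam',-s['R'].T@s['t'])
t=manip.sense();print(t['tcp_pos'],t['finger_gap'],t['gripper_force'],t['t'])
E
```

```text
barfront [0.4762 0.282  0.0776] 0.1746
line [0.4838 0.2838 0.0923] 0.1627
padLtop [0.4852 0.2785 0.1102] 0.1455
padL [0.4847 0.2789 0.1255] 0.1308
padR [0.4832 0.288  0.1241] 0.1324
gap [0.4837 0.2832 0.1206] 0.1355
gap2 [0.4839 0.2832 0.1378] 0.119
finL [0.4908 0.2735 0.1135] 0.1436
finR [0.4847 0.2962 0.1146] 0.1424
gear [0.4972 0.2668 0.0579] 0.1982
cam [0.42435302 0.26852017 0.24376203]
[0.49512321 0.28521266 0.0641231 ] 0.003773671041881564 0.0 2.6833
```

The closed pads sit at about z 0.108, above the bar top at 0.092, while the reported TCP z is 0.064. I check that with the side camera's depth.

```bash
python3 - <<'E'
from h import *
for n in ('side','wrist'):
    s=snap(n);C=cloud(s)
    M=(abs(C[...,0]-.492)<.03)&(abs(C[...,1]-.284)<.03)&(C[...,2]>.06)&(C[...,2]<.2)&(s['depth']>0)
    print(n,np.histogram(C[M][:,2],bins=np.arange(.06,.2,.006)))
    if n=='side':
        for v in range(88,116,2): print(v,[tuple((px(s,u,v,0)*1000).round().astype(int)) for u in (286,290,294)])
E
```

```text
side (array([25, 18, 24, 18, 34, 21,  3,  8, 12, 13, 14, 14,  4,  2, 11,  6,  3,
        9, 17, 14, 13, 10, 14]), array([0.06 , 0.066, 0.072, 0.078, 0.084, 0.09 , 0.096, 0.102, 0.108,
       0.114, 0.12 , 0.126, 0.132, 0.138, 0.144, 0.15 , 0.156, 0.162,
       0.168, 0.174, 0.18 , 0.186, 0.192, 0.198]))
88 [(np.int64(488), np.int64(268), np.int64(156)), (np.int64(500), np.int64(223), np.int64(188)), (np.int64(511), np.int64(225), np.int64(187))]
90 [(np.int64(488), np.int64(263), np.int64(153)), (np.int64(500), np.int64(230), np.int64(176)), (np.int64(510), np.int64(239), np.int64(170))]
92 [(np.int64(487), np.int64(269), np.int64(142)), (np.int64(499), np.int64(235), np.int64(167)), (np.int64(509), np.int64(254), np.int64(152))]
94 [(np.int64(486), np.int64(275), np.int64(131)), (np.int64(498), np.int64(272), np.int64(133)), (np.int64(503), np.int64(456), np.int64(-3))]
96 [(np.int64(486), np.int64(276), np.int64(124)), (np.int64(497), np.int64(269), np.int64(128)), (np.int64(503), np.int64(440), np.int64(1))]
98 [(np.int64(486), np.int64(275), np.int64(117)), (np.int64(497), np.int
[... 876 characters left out ...]
t64(73)), (np.int64(506), np.int64(283), np.int64(68))]
112 [(np.int64(483), np.int64(271), np.int64(71)), (np.int64(494), np.int64(278), np.int64(65)), (np.int64(506), np.int64(283), np.int64(61))]
114 [(np.int64(483), np.int64(272), np.int64(63)), (np.int64(494), np.int64(276), np.int64(60)), (np.int64(506), np.int64(280), np.int64(56))]
wrist (array([  61,   64,   67,   80,  104,  587,    0,   81,  269,  332,  367,
        426,  277,  642, 1426, 2046, 3121, 1277, 1470, 1908, 3113, 4232,
       3699]), array([0.06 , 0.066, 0.072, 0.078, 0.084, 0.09 , 0.096, 0.102, 0.108,
       0.114, 0.12 , 0.126, 0.132, 0.138, 0.144, 0.15 , 0.156, 0.162,
       0.168, 0.174, 0.18 , 0.186, 0.192, 0.198]))
```

Both cameras put the shut fingertips at z ≈ 0.103, about 39 mm above the reported TCP, with xy in agreement. I take tip z = reported + 0.039, so I reopen, descend 37 mm more and close.

apply_moves(
  claw=[1,1,1,1,1],
  travel=[
    [0,0,0],
    [0,0,0],
    [0,0,0],
    [0,0,0],
    [0,0,0],
  ],
  turn=[
    [0,0,0],
    [0,0,0],
    [0,0,0],
    [0,0,0],
    [0,0,0],
  ],
)

```text
t: 3.2
tcp_pos: [0.4952, 0.2852, 0.0642]
tool_rot: [-0.119, 0.993, -0.0, -0.0]
force: [0.2, -1.5, -0.5]
finger_gap: 0.708
gripper_force: 0.0
```

apply_moves(
  claw=[1,1,1,1,1],
  travel=[
    [0,0,0],
    [0,0,0.015],
    [0,0,0.03],
    [0,0,0.046],
    [0,0,0.046],
  ],
  turn=[
    [0,0,0],
    [0,0,0],
    [0,0,0],
    [0,0,0],
    [0,0,0],
  ],
)

```text
t: 3.62
tcp_pos: [0.4935, 0.2846, 0.0254]
tool_rot: [-0.119, 0.993, -0.0, -0.002]
force: [-0.1, -0.5, -0.6]
finger_gap: 1.0
gripper_force: 0.0
```

apply_moves(
  claw=[-1,-1,-1,-1,-1],
  travel=[
    [0,0,0],
    [0,0,0],
    [0,0,0],
    [0,0,0],
    [0,0,0],
  ],
  turn=[
    [0,0,0],
    [0,0,0],
    [0,0,0],
    [0,0,0],
    [0,0,0],
  ],
  newtons=80,
)

```text
t: 4.03
tcp_pos: [0.4956, 0.2854, 0.0281]
tool_rot: [-0.119, 0.993, 0.0, 0.001]
force: [0.2, 0.1, -0.5]
finger_gap: 0.302
gripper_force: 0.0
```

apply_moves(
  claw=[-1,-1,-1,-1],
  travel=[
    [0,0,0],
    [0,0,0],
    [0,0,0],
    [0,0,0],
  ],
  turn=[
    [0,0,0],
    [0,0,0],
    [0,0,0],
    [0,0,0],
  ],
)

```text
t: 4.37
tcp_pos: [0.4956, 0.2854, 0.0282]
tool_rot: [-0.119, 0.993, 0.0, 0.001]
force: [-1.2, 0.1, 5.0]
finger_gap: 0.15
gripper_force: 79.8
```

The bar is now gripped: gap 0.15 (about 13 mm), 80 N. I lift.

apply_moves(
  claw=[-1,-1,-1,-1,-1],
  travel=[
    [0,0,-0.02],
    [0,0,-0.05],
    [0,0,-0.09],
    [0,0,-0.12],
    [0,0,-0.12],
  ],
  turn=[
    [0,0,0],
    [0,0,0],
    [0,0,0],
    [0,0,0],
    [0,0,0],
  ],
)

```text
t: 4.78
tcp_pos: [0.4984, 0.2865, 0.1278]
tool_rot: [-0.119, 0.993, 0.001, 0.005]
force: [1.5, 0.1, -2.0]
finger_gap: 0.148
gripper_force: 78.8
```

```bash
python3 - <<'E'
from h import *
s=snap('side','s3.png');snap('wrist','w3.png')
C=cloud(s);hsv=cv2.cvtColor(s['pixels'],cv2.COLOR_RGB2HSV)
M=((hsv[...,0]<6)|(hsv[...,0]>174))&(hsv[...,1]>200)&(hsv[...,2]>90)&(C[...,2]>.05)&(C[...,1]>.2)&(C[...,1]<.4)&(s['depth']>0)
print('red',M.sum(),np.percentile(C[M],[5,50,95],axis=0).round(3))
plan(.542,-.2465,.129,91.2)
i=cv2.resize(s['pixels'][40:180,220:380,::-1],(480,420),interpolation=2);w=cv2.resize(cv2.imread('pics/w3.png')[100:300,200:440],(320,267))
o=np.zeros((420,800,3),np.uint8);o[:,:480]=i;o[:267,480:]=w
cv2.imwrite('pics/sw3.png',o)
E
```

```text
red 125 [[0.469 0.258 0.152]
 [0.496 0.272 0.155]
 [0.521 0.297 0.157]]
t 4.88 tcp [0.4953 0.2853 0.1238] yaw 103.69 gap 0.146 F [ 0.6 -0.7 -1.9] 78.8
travel [ 0.1005 -0.6597 -0.0067] turn [0.0001 0.0004 0.0694]
```

View pics/sw3.png

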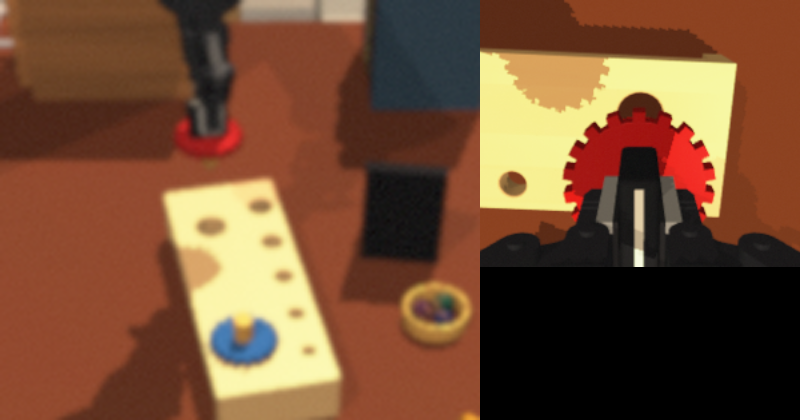

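The side view shows the red gear held level about 0.147 high, clear of the rack, and the wrist view shows the white line centred between the pads. I carry it over to the dock.

apply_moves(
  claw=[-1,-1,-1,-1,-1],
  travel=[
    [0.004,-0.025,-0.002],
    [0.011,-0.07,-0.004],
    [0.018,-0.116,-0.006],
    [0.025,-0.162,-0.007],
    [0.032,-0.207,-0.007],
  ],
  turn=[
    [0,0,0.01],
    [0,0,0.025],
    [0,0,0.04],
    [0,0,0.055],
    [0,0,0.069],
  ],
)

```text
t: 5.3
tcp_pos: [0.5077, 0.1168, 0.127]
tool_rot: [-0.01, 1.0, -0.0, -0.002]
force: [1.3, -0.6, -1.6]
finger_gap: 0.148
gripper_force: 78.8
```

```bash
python3 -c "
from h import *
plan(.542,-.2465,.129,91.2)"
```

```text
t 5.3 tcp [0.5077 0.1168 0.127 ] yaw 91.18 gap 0.148 F [ 1.3 -0.6 -1.6] 78.8
travel [-0.0336 -0.4549 -0.0026] turn [-0.     -0.0014 -0.0001]
```

apply_moves(
  claw=[-1,-1,-1,-1,-1],
  travel=[
    [-0.003,-0.046,0],
    [-0.007,-0.093,0],
    [-0.01,-0.139,0],
    [-0.014,-0.186,0],
    [-0.017,-0.23,0],
  ],
  turn=[
    [0,0,0],
    [0,0,0],
    [0,0,0],
    [0,0,0],
    [0,0,0],
  ],
)

```text
t: 5.72
tcp_pos: [0.5254, -0.067, 0.1268]
tool_rot: [-0.011, 1.0, 0.001, -0.002]
force: [0.4, 0.1, -1.0]
finger_gap: 0.148
gripper_force: 78.8
```

apply_moves(
  claw=[-1,-1,-1,-1,-1],
  travel=[
    [-0.003,-0.046,0],
    [-0.007,-0.093,0],
    [-0.011,-0.139,0],
    [-0.014,-0.186,0],
    [-0.016,-0.215,0],
  ],
  turn=[
    [0,0,0],
    [0,0,0],
    [0,0,0],
    [0,0,0],
    [0,0,0],
  ],
)

```text
t: 6.13
tcp_pos: [0.5428, -0.2405, 0.1266]
tool_rot: [-0.01, 1.0, 0.0, -0.001]
force: [0.3, 1.1, -1.4]
finger_gap: 0.145
gripper_force: 78.8
```

apply_moves(
  claw=[-1,-1,-1],
  travel=[
    [0,0,0],
    [0,0,0],
    [0,0,0],
  ],
  turn=[
    [0,0,0],
    [0,0,0],
    [0,0,0],
  ],
)

```text
t: 6.38
tcp_pos: [0.5419, -0.2355, 0.1269]
tool_rot: [-0.011, 1.0, 0.002, -0.002]
force: [0.3, -0.1, -2.1]
finger_gap: 0.147
gripper_force: 78.8
```

```bash
cat > m.py <<'E'
from h import *
s=snap('wrist','w4.png')
p=manip.sense()['tcp_pos'];g=p[2]+.022
C=cloud(s);z=C[...,2];ok=s['depth']>0
hsv=cv2.cvtColor(s['pixels'],cv2.COLOR_RGB2HSV)
near=ok&(np.hypot(C[...,0]-p[0],C[...,1]-p[1])<.06)
red=((hsv[...,0]<8)|(hsv[...,0]>172))&(hsv[...,1]>150)
r=lambda P:[np.round(v,1) for v in cv2.minAreaRect((P[:,:2]*1000).astype(np.float32))]
M=near&red&(abs(z-g-.008)<.006);P=C[M]
print('gear n',M.sum(),'ztop',np.median(P[:,2]))
e=cv2.minEnclosingCircle((P[:,:2]*1000).astype(np.float32));print('enclosing',e)
M=ok&(abs(z-.07)<.005)&(np.hypot(C[...,0]-.542,C[...,1]+.2465)<.05);P=C[M];
if M.sum()>5:print('sock',M.sum(),r(P),P.min(0),P.max(0))
M=ok&(abs(z-.03)<.006)&(np.hypot(C[...,0]-.542,C[...,1]+.2465)<.1);P=C[M];print('dock',M.sum(),r(P),P.min(0),P.max(0))
plan(.542,-.2465,.048,91.2)
E
python3 m.py
```

```text
gear n 4266 ztop 0.15640628930445127
enclosing ((540.4868774414062, -235.17486572265625), 31.95516014099121)
sock 1076 [array([ 532.9, -245.4]), array([37.1, 47.6]), np.float64(1.5)] [ 0.51425666 -0.26922569  0.06515357] [ 0.55208952 -0.22172123  0.07179562]
dock 7790 [array([ 538. , -245.4]), array([117.9, 110.6]), np.float64(1.1)] [ 0.47824288 -0.3006858   0.02432725] [ 0.59784664 -0.19007099  0.03599081]
t 6.43 tcp [ 0.5422 -0.2351  0.1274] yaw 91.29 gap 0.145 F [ 0.3  0.7 -2.8] 78.8
travel [ 0.0003 -0.0145  0.0992] turn [ 0.0009 -0.0011  0.0005]
```

View pics/w4.png

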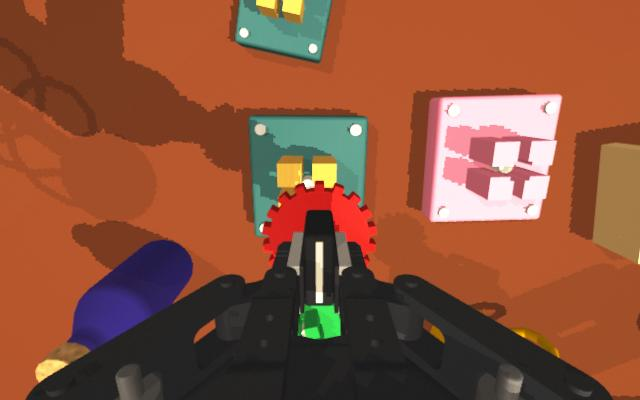

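The wrist view has the gear at (320,235) over the teal dock, with the socket blocks at (290,172) and (324,172). The small teal dock at (285,20) and the pink one at (495,155) are ones to avoid. Relative to the gear, the socket centre is (-2.3, -10.2) mm away and the yaw matches. I centre it and go down until the nose is just above the socket.

apply_moves(
  claw=[-1,-1,-1,-1,-1],
  travel=[
    [0.003,-0.013,0.01],
    [0.003,-0.013,0.03],
    [0.003,-0.013,0.05],
    [0.003,-0.013,0.05],
    [0.003,-0.013,0.05],
  ],
  turn=[
    [0,0,0],
    [0,0,0],
    [0,0,0],
    [0,0,0],
    [0,0,0],
  ],
)

```text
t: 6.85
tcp_pos: [0.5405, -0.2464, 0.0878]
tool_rot: [-0.012, 1.0, 0.001, -0.001]
force: [0.2, -0.3, -1.3]
finger_gap: 0.146
gripper_force: 78.8
```

```bash
python3 m.py; python3 - <<'E'
import sys
sys.argv=['x']
from h import *
s=snap('side');i=cv2.resize(s['pixels'][200:320,240:380,::-1],(490,420),interpolation=2)
w=cv2.resize(cv2.imread('pics/w4.png')[120:320,230:410],(300,333))
o=np.zeros((420,790,3),np.uint8);o[:,:490]=i;o[:333,490:]=w;cv2.imwrite('pics/sw5.png',o)
E
```

```text
gear n 4207 ztop 0.11725951524353678
enclosing ((538.7758178710938, -245.83563232421875), 31.705059051513672)
sock 754 [array([ 521.1, -245.5]), array([13.5, 48. ]), np.float64(0.9)] [ 0.51404322 -0.2694773   0.06503124] [ 0.52808488 -0.2215982   0.07139722]
dock 9909 [array([ 538.1, -245.4]), array([118.6, 110.4]), np.float64(0.7)] [ 0.47820541 -0.30096001  0.02439849] [ 0.5979133  -0.18952312  0.0359953 ]
t 6.9 tcp [ 0.5414 -0.247   0.0888] yaw 91.31 gap 0.147 F [ 0.2  0.2 -1.8] 78.8
travel [-0.0008  0.0006  0.051 ] turn [ 0.0001 -0.0002  0.0006]
```

View pics/sw5.png

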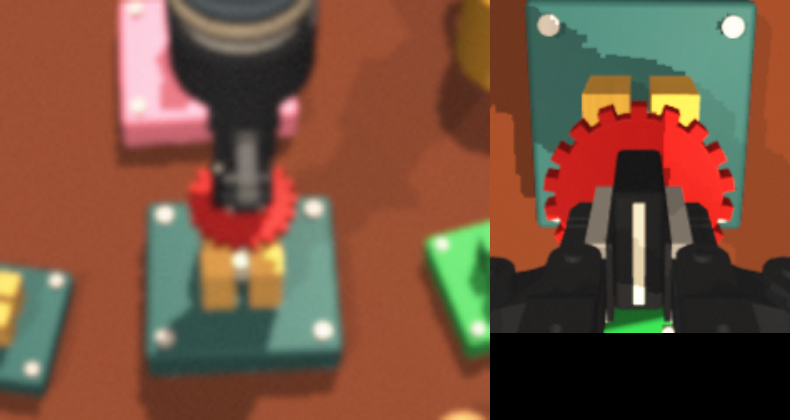

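The gear is within 1 mm of the socket centre, the yaw matches, and the nose is about 9 mm above the socket. I lower until just before the splines engage.

apply_moves(
  claw=[-1,-1,-1,-1,-1],
  travel=[
    [0.001,0,0.005],
    [0.001,0,0.011],
    [0.001,0,0.017],
    [0.001,0,0.023],
    [0.001,0,0.026],
  ],
  turn=[
    [0,0,0],
    [0,0,0],
    [0,0,0],
    [0,0,0],
    [0,0,0],
  ],
  newtons=100,
)

```text
t: 7.37
tcp_pos: [0.5403, -0.2472, 0.0674]
tool_rot: [-0.011, 1.0, 0.0, -0.0]
force: [0.3, -0.9, -2.4]
finger_gap: 0.143
gripper_force: 101.0
```

apply_moves(
  claw=[-1,-1,-1],
  travel=[
    [0,0,0.004],
    [0,0,0.008],
    [0,0,0.008],
  ],
  turn=[
    [0,0,0],
    [0,0,0],
    [0,0,0],
  ],
)

```text
t: 7.62
tcp_pos: [0.5404, -0.2473, 0.0611]
tool_rot: [-0.011, 1.0, 0.0, -0.0]
force: [-0.9, 1.2, -1.5]
finger_gap: 0.143
gripper_force: 101.5
```

```bash
python3 m.py
```

```text
gear n 4291 ztop 0.0904176505980658
enclosing ((538.2721557617188, -246.67578125), 31.5853328704834)
sock 325 [array([ 519.2, -245.5]), array([48.5, 12.2]), np.float64(86.7)] [ 0.51396346 -0.26947212  0.06504602] [ 0.52659773 -0.22151337  0.07137273]
dock 12738 [array([ 538.2, -245.3]), array([119. , 110.2]), np.float64(0.8)] [ 0.47828576 -0.30100938  0.02402173] [ 0.59830706 -0.18980665  0.03587965]
t 7.67 tcp [ 0.5405 -0.2473  0.0614] yaw 91.26 gap 0.144 F [ 0.5  0.3 -1.9] 101.5
travel [-0.0019  0.001   0.0167] turn [ 0.0002 -0.0002  0.0003]
```

The splines have entered: origin at 0.0824, below the 0.086 stop, with no force. I press on with a 1 mm y correction.

apply_moves(
  claw=[-1,-1,-1,-1,-1],
  travel=[
    [0,0.001,0.003],
    [0,0.001,0.006],
    [0,0.001,0.009],
    [0,0.001,0.012],
    [0,0.001,0.012],
  ],
  turn=[
    [0,0,0],
    [0,0,0],
    [0,0,0],
    [0,0,0],
    [0,0,0],
  ],
)

```text
t: 8.08
tcp_pos: [0.5411, -0.2468, 0.0526]
tool_rot: [-0.011, 1.0, -0.0, 0.0]
force: [0.3, 0.7, 5.7]
finger_gap: 0.141
gripper_force: 102.4
```

apply_moves(
  claw=[-1,-1,-1,-1],
  travel=[
    [0,0,0.001],
    [0,0,0.002],
    [0,0,0.003],
    [0,0,0.003],
  ],
  turn=[
    [0,0,0],
    [0,0,0],
    [0,0,0],
    [0,0,0],
  ],
)

```text
t: 8.42
tcp_pos: [0.5411, -0.2469, 0.0506]
tool_rot: [-0.011, 1.0, -0.0, 0.0]
force: [-1.3, 0.8, 7.3]
finger_gap: 0.145
gripper_force: 102.6
```

```bash
python3 m.py
```

```text
gear n 4312 ztop 0.0799464346394308
enclosing ((539.0961303710938, -246.33595275878906), 31.577177047729492)
sock 431 [array([ 530.5, -246.6]), array([45.6, 62.6]), np.float64(1.6)] [ 0.50779751 -0.27757607  0.06502359] [ 0.55412018 -0.21495691  0.07498201]
dock 14174 [array([ 538.2, -245.3]), array([119.3, 110.5]), np.float64(1.0)] [ 0.47805514 -0.30118868  0.02405377] [ 0.59859446 -0.18991369  0.03597935]
t 8.47 tcp [ 0.5411 -0.2469  0.0507] yaw 91.26 gap 0.141 F [-0.8  2.1  6. ] 102.6
travel [-0.0011  0.0004  0.0034] turn [-0.0002  0.0003  0.0003]
```

The force follows the spring and about 2 mm remains, so I continue in small steps until it seats.

apply_moves(
  claw=[-1,-1,-1,-1],
  travel=[
    [0,0,0.001],
    [0,0,0.002],
    [0,0,0.002],
    [0,0,0.002],
  ],
  turn=[
    [0,0,0],
    [0,0,0],
    [0,0,0],
    [0,0,0],
  ],
)

```text
t: 8.8
tcp_pos: [0.5411, -0.2469, 0.0493]
tool_rot: [-0.011, 1.0, -0.0, 0.001]
force: [-0.3, 1.0, 6.7]
finger_gap: 0.145
gripper_force: 102.7
```

apply_moves(
  claw=[-1,-1,-1,-1],
  travel=[
    [0,0,0.001],
    [0,0,0.001],
    [0,0,0.001],
    [0,0,0.001],
  ],
  turn=[
    [0,0,0],
    [0,0,0],
    [0,0,0],
    [0,0,0],
  ],
)

```text
t: 9.13
tcp_pos: [0.5411, -0.2469, 0.0486]
tool_rot: [-0.011, 1.0, -0.0, 0.001]
force: [-1.1, 0.8, 8.4]
finger_gap: 0.142
gripper_force: 102.8
```

apply_moves(
  claw=[-1,-1,-1,-1],
  travel=[
    [0,0,0.001],
    [0,0,0.001],
    [0,0,0.001],
    [0,0,0.001],
  ],
  turn=[
    [0,0,0],
    [0,0,0],
    [0,0,0],
    [0,0,0],
  ],
)

```text
t: 9.47
tcp_pos: [0.5411, -0.2469, 0.0482]
tool_rot: [-0.011, 1.0, -0.0, 0.001]
force: [-2.2, 0.5, 10.0]
finger_gap: 0.142
gripper_force: 103.3
```

apply_moves(
  claw=[-1,-1,-1,-1],
  travel=[
    [0,0,0.001],
    [0,0,0.001],
    [0,0,0.001],
    [0,0,0.001],
  ],
  turn=[
    [0,0,0],
    [0,0,0],
    [0,0,0],
    [0,0,0],
  ],
)

```text
t: 9.8
tcp_pos: [0.5411, -0.2469, 0.0482]
tool_rot: [-0.011, 1.0, -0.0, 0.001]
force: [-3.8, 2.0, 15.0]
finger_gap: 0.137
gripper_force: 104.1
```

The TCP has stopped at 0.0482 while the force climbs, so the gear is seated. I add a little more press and verify.

apply_moves(
  claw=[-1,-1,-1,-1,-1],
  travel=[
    [0,0,0.001],
    [0,0,0.001],
    [0,0,0.001],
    [0,0,0.001],
    [0,0,0.001],
  ],
  turn=[
    [0,0,0],
    [0,0,0],
    [0,0,0],
    [0,0,0],
    [0,0,0],
  ],
)

```text
t: 10.22
tcp_pos: [0.5411, -0.2469, 0.0482]
tool_rot: [-0.011, 1.0, -0.001, 0.001]
force: [-4.3, 3.3, 19.0]
finger_gap: 0.147
gripper_force: 104.7
```

```bash
python3 m.py; python3 - <<'E'
from h import *
s=snap('side');i=cv2.resize(s['pixels'][200:320,240:380,::-1],(490,420),interpolation=2)
w=cv2.resize(cv2.imread('pics/w4.png')[120:320,230:410],(300,333))
o=np.zeros((420,790,3),np.uint8);o[:,:490]=i;o[:333,490:]=w;cv2.imwrite('pics/sw6.png',o)
E
```

```text
gear n 4321 ztop 0.0775195959160611
enclosing ((539.1676025390625, -246.23098754882812), 31.74017906188965)
sock 593 [array([ 530.2, -246.8]), array([45.5, 62.8]), np.float64(1.0)] [ 0.50743597 -0.27794129  0.06509413] [ 0.55346281 -0.21511293  0.07499262]
dock 14521 [array([ 538.1, -245.3]), array([119.1, 110.7]), np.float64(0.6)] [ 0.47828735 -0.30102511  0.02404656] [ 0.59810055 -0.18973347  0.03599899]
t 10.27 tcp [ 0.5411 -0.2469  0.0482] yaw 91.28 gap 0.146 F [-4.   2.9 19.3] 104.7
travel [-0.0011  0.0005  0.0002] turn [-0.0004  0.0005  0.0004]
```

View pics/sw6.png

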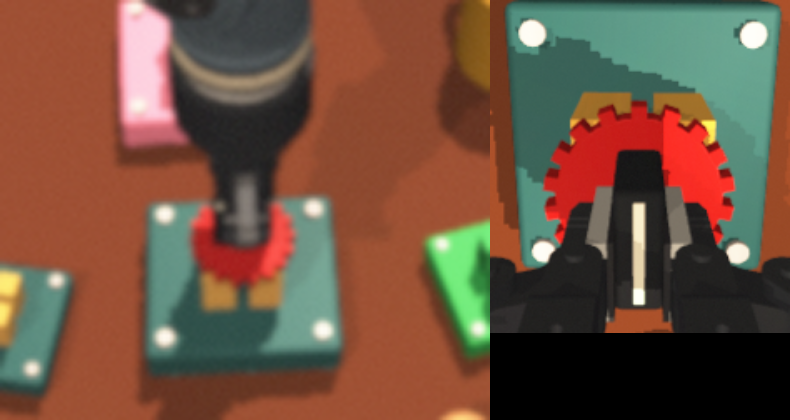

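The gear sits flush on the socket. Its top is at 0.0775, so its underside is at about 0.070. It is still gripped, and the press is about 19 N, well above the spring's 10 N.

```bash
python3 -c "
from station import manip
print(manip.sign_off())"
```

```text
the job is handed in; nothing more can be done
None
```

The red gear is fully home in the large teal dock's socket, its underside level with the socket top to within about 1 mm. The arm still grips it by its bar and presses it down with about 19 N; the job was handed in at about 10.3 s.

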